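# Loosen the die ring of a clay extruder by two turns

### The arm

A 7-joint arm with a two-finger parallel gripper is mounted at the origin on a cart in front of the work surface, level with it; the furniture and walls round the work are solid. World frame = base frame: x ahead of the robot, y to its left, z up, the work surface at z = 0. Lengths are in m, angles in rad, forces in N, time in s.
With the tool pointing down it reaches from about 0.4 to 0.875 m from the base axis. Payload 19.3 kg.
Tool frame: the origin (TCP) lies midway between the tips of the shut fingers; the grasp point (between the pads) lies 19 mm behind it (bot.pinch_z is the distance from the TCP to the grasp point, in m); z points along the fingers, y is the direction in which the jaws open and shut (so a half turn about z gives the same grasp; the last joint's range is limited). The gripper opens to 85 mm and grips with 20 to 120 N. Pads are 22 mm wide; open, the fingers measure 114 mm over their backs; the gripper's body (76 mm by 85 mm) begins 54 mm behind the grasp point. The pads swing forward as they close: fully open they stand 13 mm farther back than shut.
Start: joints at [-1.406, 0.521, -0.036, 1.599, 0.021, 1.021, -0.113], TCP at [0.145, 0.608, 0.231] pointing down, gripper open.
Joint ranges: [-2.91, 2.91], [-0.3, 2.13], [-1.5, 1.42], [0.17, 2.43], [-1.26, 4.41], [0.16, 1.93], [-2.52, 2.52]. Speed limits (rad/s): [1.89, 1.89, 2.39, 2.39, 3.01, 3.01, 3.01].

### API

Orientations are given as [roll, pitch, yaw] about the fixed x, y, z axes, in that order (R = Rz(yaw) Ry(pitch) Rx(roll)).
In Python, from workcell import bot gives the robot as it stands. The module is installed in compiled form; this text tells all that it offers.
- The arm moves only by the tool move_arm, never from a script. Its argument "moves" is text: rows parted by semicolons, each of 4 numbers parted by spaces: the shift along the tool's x, y, z in mm, then the turn about the tool's z in rad. In form: dx dy dz yaw; .... A call has exactly 10 rows; each row is the pose to reach, as a shift and turn from the pose commanded when the call began, along the tool's axes at that moment; what a row does not reach only later rows make up. A row lasts 1/12 s, in which the tool goes at most 41.7 mm and 7.16 degrees, less where a joint would pass 70% of its speed; a pose out of reach is approached as far as the arm can. A call with a gripper value outside its range is refused whole. "grip" is the opening, from 0 (shut) to 1 (fully open), set as the call begins (left out, the last holds). The fingers move at their own pace and stop on an object; "grip_force" is the grip in N (left out, the last holds). Time passes only in rows, so rows that repeat a pose let the fingers close, or fill a call up. It gives the time, the measured TCP pose, the force and the opening at its end, in the units of the state.
- bot.observe(): the state, without advancing time (a new reading comes with each control period).
- bot.grab_frame(name): name is "side" or "top" or "wrist"; returns a dict with "frame" (400x640x3 uint8, red, green, blue), "z_map" (400x640 float32, m along the optical axis (not along the pixel's ray), 0 where there is no reading), "K" (3x3 intrinsics, pixels), "eye" and "attitude" of the camera in the world. Camera axes: x right, y up, looking along -z (the intrinsics and any distortion apply to the point x, -y, -z); pixel columns grow to the right and rows downward; lengths in m; the calibration is good to about 2 mm. The wrist camera is an equidistant fisheye: a pixel r from the principal point sees the ray r / f radians off the axis. A picture is of the moment at which its call begins.
- bot.job_done(): hands the job in, once; it reports no verdict.
Trained networks look in a picture, given as the dict that the camera call returned (one of the last four; its "shot" number tells which), for a name from the list of things; names that differ only in an ending like _2 or _b are one class to them, and where a whole thing is asked for, a point or a joint stands for the part that bears it (a point fixed in the world has none). Each returns a list of dicts, best first, with "conf" (0 to 1); they miss things now and then, are a little off and sometimes report something else, mostly with a low value. They report only what shows in the picture. A call takes as long as a camera call.
- bot.search_frame(picture, label): "at" ([column, row] in pixels, amid what is visible of it).
- bot.pinpoint(picture, label): "at" ([column, row] in pixels: a listed point, or the origin of a listed thing).
The state is a dict: "clock": time; "qpos": joint angles; "qd": joint speeds; "joint_efforts": joint torques, N m; "position": TCP position; "tool_rot": TCP orientation; "force": force on the tool from outside, world axes, zero at the start; "moment": the same for the moment, N m; "grip_width": finger opening in m.
Only numpy, scipy, OpenCV 4.12 (cv2) and the standard library are available. Lean on these libraries where they do the work, as an engineer would, in place of code of your own. Each camera call takes 0.05 s, during which the arm holds its last target. There are 200 camera calls.

### The job

Of the two clay extruder barrels standing mouth up on the table, take the one whose die has a single long slot and loosen its knurled retaining ring: roll the ring anticlockwise (seen from above) with a fingertip along the outside of its rim, without gripping it. The ring has already been eased by less than a quarter turn past fully tight (its index bar beside the fixed pointer on the die); go on until it stands two full turns from fully tight, its index bar back beside the pointer, and leave it at rest. Leave the ring of the other barrel, whose die has three round holes, and the loose things on the table as they are.

Things in the scene. Friction and masses are not known exactly. Their poses are not given: they have to be found in the camera images.
- slot_barrel_ring_center (a point): centre of the ring to be loosened, on its vertical axis, half-way up: an aluminium collar 22 mm high, 98 mm across over 30 upright knurls 2.3 mm proud; the steel die (66 mm across, one black slot 44 x 6 mm) fills its mouth flush, so it cannot be gripped. Ring and die climb 3 mm per turn of loosening. This frame does not turn; its -x axis points to the fixed pointer on the die
- slot_barrel: grey barrel that carries this ring, bolted to the table: 80 mm across, flange 116 mm across, top of the ring 122 mm over the table when tight, nothing above it. Origin at the centre of its underside
- slot_barrel_ring (a joint): angle of the ring to be loosened, rad: 0 = fully tight, black index bar on the ring's top beside the black pointer on the die; grows as the ring turns anticlockwise seen from above, 6.283 a turn, stop at 21. Starts at 0.1 to 1.2. It turns stiffly (about 0.06 N m, 1.3 N sideways at the rim) and stays where it is left
- slot_barrel_index (a point): middle of the black index bar (12 x 6 mm) on the top face of the ring to be loosened, 40.5 mm from the ring's axis; it turns with the ring
- hole_barrel_index (a point): middle of the like index bar on the other ring; must stay where it is
- hole_barrel_ring_center (a point): centre of the like ring of the other barrel, whose die has three round 12 mm holes; same sizes; to be left alone
- hole_barrel_ring (a joint): angle of the other barrel's ring, rad, same meaning; must not be turned
- bisque_cup_a: loose small pale bisque cup, 68 mm across, 48 mm high, origin at the centre of its underside; leave alone
- pot_d: loose small paint pot with a white cap, 41 mm across, 50 mm high, origin at the centre of its underside; leave alone
- kiln_stilt_1: loose three-armed kiln stilt, 54 mm across, 13 mm high, origin under its middle; leave alone
- eraser: loose white eraser, 20 x 42 x 12 mm, origin at the centre of its underside; leave alone

How it is judged:
By the outcome, as a careful person would: the job done as asked, in the order asked, and still so for the second after the job is handed in, with the robot touching nothing.
It also fails if it takes over 61 s, if anything falls off the work surface, if the arm or the gripper's body presses on something with over 40 N, if the wrist force passes 120 N, or if a joint passes its speed limit or range.

## Working session

There is one attempt and no reset: what is moved stays moved. The work goes in short steps, Python scripts to look and compute and a tool call to move; the robot and the scene stay as the last step left them, time stands still between calls to the robot, and variables do not carry over. Pictures are saved under pics/ and viewed, about 8 in all and at most 12, crops included, and the job is handed in when it is done.

Besides the shell and the picture viewer there is one more tool, called after "Request:" as name(argument=value, ...), one argument or row to a line, values as JSON. move_arm: Moves the arm, as the interface text tells. Its arguments: {"type":"object","properties":{"moves":{"type":"string"},"grip":{"type":"number"},"grip_force":{"type":"number"}},"required":["moves"]}

```bash
mkdir -p pics
cat > h.py <<'E'
import numpy as np, cv2
from workcell import bot
def save(p,name,crop=None,s=1):
    f=p["frame"][:,:,::-1]
    if crop: f=f[crop[1]:crop[3],crop[0]:crop[2]]
    if s!=1: f=cv2.resize(f,None,fx=s,fy=s,interpolation=cv2.INTER_CUBIC)
    cv2.imwrite("pics/"+name,f)
def att(p):
    a=np.array(p["attitude"],float)
    if a.shape==(3,3): return a
    from scipy.spatial.transform import Rotation as R
    return R.from_euler("xyz",a).as_matrix() if a.size==3 else R.from_quat(a).as_matrix()
def world(p,px,z=None):
    K=np.array(p["K"]); c,r=px
    d=np.array([(c-K[0,2])/K[0,0],-(r-K[1,2])/K[1,1],-1.])
    D=att(p)@d; e=np.array(p["eye"])
    if z is None: t=p["z_map"][int(round(r)),int(round(c))]
    else: t=(z-e[2])/D[2]
    return e+t*D
def proj(p,X):
    K=np.array(p["K"]); v=att(p).T@(np.array(X)-np.array(p["eye"])); v=v/-v[2]
    return K[0,0]*v[0]+K[0,2], -K[1,1]*v[1]+K[1,2]
E
python3 - <<'E'
from h import *
print(bot.observe())
for n in("top","side"):
    p=bot.grab_frame(n); save(p,n+"0.png"); print(n,p["K"],p["eye"],p["attitude"],[k for k in p])
    for l in["slot_barrel_ring_center","slot_barrel_index","hole_barrel_ring_center","hole_barrel_index","slot_barrel","bisque_cup_a","pot_d","kiln_stilt_1","eraser"]:
        for q in bot.pinpoint(p,l)[:2]:
            z={'slot_barrel_r':.112,'slot_barrel_i':.123,'hole_barrel_r':.111,'hole_barrel_i':.122}.get(l[:13],0)
            print(l,q["conf"],np.round(q["at"],1),np.round(world(p,q["at"],z),4),np.round(world(p,q["at"]),3))
E
```

```text
{'clock': 0.0, 'qpos': array([-1.40618876,  0.52200615, -0.03633994,  1.59997712,  0.02118701,
        1.02112172, -0.11280507]), 'qd': array([-8.08374999e-04,  1.39216572e-03,  1.75050639e-04,  6.31440537e-04,
       -6.97711769e-04,  2.04977440e-04,  5.10362083e-05]), 'joint_efforts': array([-6.54976047e-04, -9.27137232e+01,  1.97994947e+00, -3.69919717e+01,
        1.78423023e-02,  8.32790975e-03,  2.52925616e-05]), 'position': array([0.14535786, 0.6075216 , 0.23074156]), 'tool_rot': array([-3.14046654e+00,  6.35388158e-05,  2.90677360e+00]), 'force': array([-0.79561143, -0.23007979,  0.58799011]), 'moment': array([-0.02786711, -0.02597306,  0.00109177]), 'grip_width': 0.0857663210977009}
top [[398.69297779   0.         326.00505813]
 [  0.         398.69297779 196.50385928]
 [  0.           0.           1.        ]] [ 0.43253049 -0.00795008  1.05568976] [ 0.13293995  0.00733678 -1.59209085] ['frame', 'z_map', 'K', 'eye', 'attitude', 'shot']
slot_barrel_ring_center 0.93 [402.6 190.2] [ 0.57  -0.187  0.112] [ 0.569 -0.186  0.119]
slot_barrel_index 0.69 [393.8 205.4] [ 0.5327 -0.162
[... 1455 characters left out ...]
dex 0.59 [346.3 230.5] [ 0.5352 -0.1718  0.123 ] [ 0.537 -0.17   0.121]
hole_barrel_ring_center 0.72 [262.7 177.1] [0.4999 0.1115 0.111 ] [0.493 0.096 0.121]
hole_barrel_index 0.61 [262.1 179.8] [0.4857 0.0847 0.122 ] [0.486 0.086 0.121]
slot_barrel 0.8 [360.8 277.2] [ 0.5649 -0.1866  0.    ] [ 0.542 -0.215  0.033]
slot_barrel 0.3 [363.5 236.5] [ 0.6511 -0.0808  0.    ] [ 0.555 -0.2    0.119]
bisque_cup_a 0.7 [360.7 209. ] [0.7118 0.0118 0.    ] [0.703 0.    0.01 ]
kiln_stilt_1 0.53 [308.7 237.7] [ 0.5434 -0.0164  0.    ] [ 0.542 -0.02   0.003]
eraser 0.64 [256.3 254.1] [ 0.4172 -0.0037  0.    ] [ 0.413 -0.014  0.009]
eraser 0.52 [362.8 277.9] [ 0.5671 -0.1905  0.    ] [ 0.546 -0.216  0.031]
```

Run:
```python
from h import *
p=bot.grab_frame("top"); save(p,"t1.png",(230,110,450,270),3.6)
c=world(p,(402.6,190.2),.112)
g=p["frame"]
# ring fit from depth: points 0.115..0.13 near centre
H,W=p["z_map"].shape
K=p["K"];u,v=np.meshgrid(np.arange(W),np.arange(H));z=p["z_map"]
d=np.stack([(u-K[0,2])/K[0,0],-(v-K[1,2])/K[1,1],-np.ones_like(u)],-1)*z[...,None]
P=d@att(p).T+np.array(p["eye"])
m=(np.hypot(P[...,0]-c[0],P[...,1]-c[1])<.07)&(P[...,2]>.112)&(z>0)
Q=P[m]; print(len(Q),np.median(Q[:,2]),cv2.minEnclosingCircle(Q[:,:2].astype(np.float32)),Q[:,:2].mean(0), (Q.max(0)+Q.min(0))/2)
```

```text
1285 0.1219017787240636 ((0.5692421793937683, -0.18710459768772125), 0.049089692533016205) [ 0.56833982 -0.18610173] [ 0.56932246 -0.18669429  0.12025319]
```

View pics/t1.png

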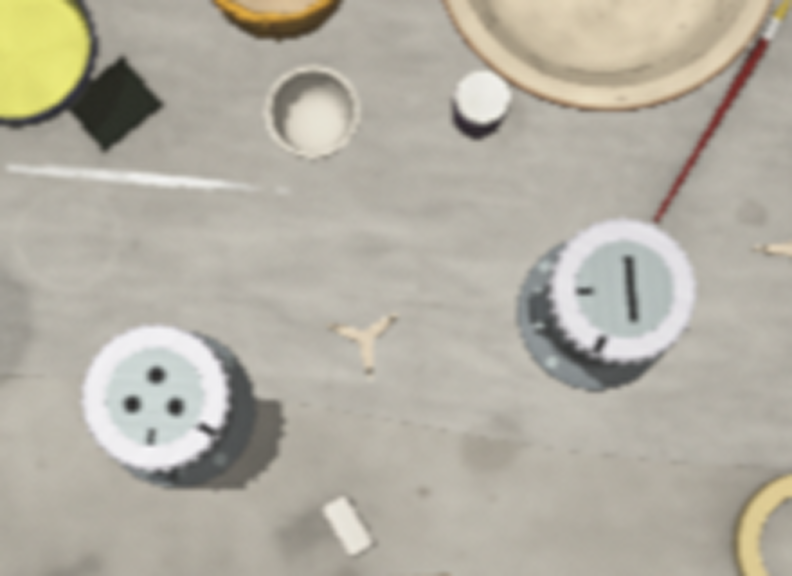

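View pics/side0.png

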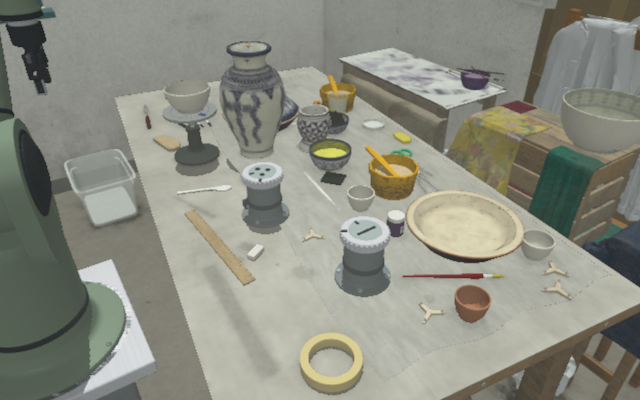

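Run:
```python
from h import *
p=bot.grab_frame("top")
H,W=p["z_map"].shape
K=p["K"];u,v=np.meshgrid(np.arange(W),np.arange(H));z=p["z_map"]
d=np.stack([(u-K[0,2])/K[0,0],-(v-K[1,2])/K[1,1],-np.ones_like(u)],-1)*z[...,None]
P=(d@att(p).T+np.array(p["eye"]))[z>0]
print("x rows 0..0.9 step .1; y cols from .9 down to -.6")
for x in np.arange(.0,.95,.1):
    r=[]
    for y in np.arange(.9,-.65,-.1):
        m=(abs(P[:,0]-x)<.05)&(abs(P[:,1]-y)<.05)
        r.append("%4d"%(P[m,2].max()*1000) if m.any() else "  --")
    print("%.1f"%x," ".join(r))
w=bot.grab_frame("wrist"); save(w,"w0.png",None,1)
print(w["K"],w["eye"],w["attitude"])
```

```text
x rows 0..0.9 step .1; y cols from .9 down to -.6
0.0 -735 -731 -737 -735 -733 -738 -736 -638 -641   -- -644 -639 -736 -735 -738 -733
0.1 -734 -733 -736 -737 -738 -737 -736    4   25   69   30    4 -738 -747   --   --
0.2 -735 -741 -742 -739 -740 -741   --   --    4    5    5    5    6    6   --   --
0.3    0    4    6    6    6    6    6    8    8    7    6    5   24   20    3   --
0.4    9   19   14  214  214  213    9    9    9   17   11    6   25   25    5   --
0.5   10   11   13  214  215  215    9  125  127   11  123  126    6    6    5   --
0.6   11   13   70   81  316  316  224    7  121   14  126  126   13   53    6   --
0.7   39   40  129  193  315  315  214   65   51   51   54   49   51   53    5   --
0.8   40   40   96  193  110  122  124   65   91   77   49   31   49    8    5   --
0.9    7    7   55   64   92   73    7    9   81   78   49   49   51   51   11   --
[[309.70691629   0.         315.9301805 ]
 [  0.         309.70691629 198.33080397]
 [  0.           0.           1.        ]] [0.0761994  0.62380764 0.37379275] [-2.85904236e-01  6.17944012e-04  1.33485983e+00]
```

View pics/w0.png

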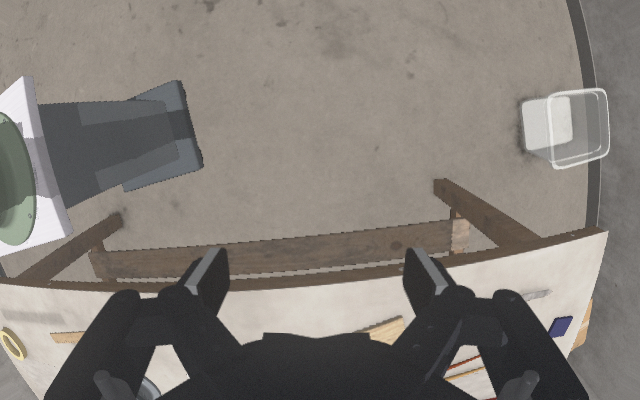

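```bash
cat >> h.py <<'E'
def rows(cur,tgts):
    "cur=(x,y,z m,yaw); tgts list of 10 same; prints move text"
    x,y,z,a=cur; X=np.array([np.cos(a),np.sin(a)]);Y=np.array([np.sin(a),-np.cos(a)])
    o=[]
    for t in tgts:
        d=np.array(t[:2])-[x,y]
        o.append("%.1f %.1f %.1f %.3f"%(d@X*1e3,d@Y*1e3,-(t[2]-z)*1e3,-(t[3]-a)))
    return "; ".join(o)
def seg(cur,way,n):
    "interpolate from cur through way points with n rows each"
    out=[];c=np.array(cur,float)
    for w,k in zip(way,n):
        w=np.array(w,float); out+= [c+(w-c)*(i+1)/k for i in range(k)]; c=w
    return out
def plan(cur,way,n):
    t=seg(cur,way,n)
    while len(t)%10: t.append(t[-1])
    for i in range(0,len(t),10):
        print(rows(cur,t[i:i+10])); cur=t[i+9]; print("   end",np.round(cur,4))
E
python3 - <<'E'
from h import *
D=np.pi/180
c=np.array([.5695,-.187]); f=72*D
e=c+.085*np.array([np.cos(f),np.sin(f)])
cur=(.1454,.6075,.2307,2.9068)
plan(cur,[(.16,.60,.38,2.9068-20*D),(.45,.30,.38,2.9068-100*D),(e[0],e[1],.25,-55*D)],[4,13,18])
E
```

```text
-4.0 -1.0 -37.3 0.087; -8.0 -1.9 -74.7 0.175; -12.0 -2.9 -112.0 0.262; -15.9 -3.9 -149.3 0.349; -43.0 -21.2 -149.3 0.456; -70.1 -38.4 -149.3 0.564; -97.1 -55.7 -149.3 0.671; -124.2 -72.9 -149.3 0.779; -151.3 -90.2 -149.3 0.886; -178.3 -107.4 -149.3 0.993
   end [0.2938 0.4615 0.38   1.9133]
-29.2 13.3 -0.0 0.107; -58.5 26.5 -0.0 0.215; -87.7 39.8 -0.0 0.322; -116.9 53.0 -0.0 0.430; -146.1 66.3 -0.0 0.537; -175.4 79.6 -0.0 0.644; -204.6 92.8 -0.0 0.752; -228.6 92.9 7.2 0.870; -252.5 92.9 14.4 0.988; -276.5 93.0 21.7 1.105
   end [0.4743 0.2323 0.3583 0.8079]
-10.7 21.4 7.2 0.118; -21.4 42.9 14.4 0.236; -32.1 64.3 21.7 0.354; -42.9 85.8 28.9 0.471; -53.6 107.2 36.1 0.589; -64.3 128.7 43.3 0.707; -75.0 150.1 50.6 0.825; -85.7 171.6 57.8 0.943; -96.4 193.0 65.0 1.061; -107.1 214.5 72.2 1.179
   end [ 0.5553  0.0067  0.2861 -0.3707]
15.7 18.1 7.2 0.118; 31.4 36.2 14.4 0.236; 47.2 54.3 21.7 0.354; 62.9 72.4 28.9 0.471; 78.6 90.5 36.1 0.589; 78.6 90.5 36.1 0.589; 78.6 90.5 36.1 0.589; 78.6 90.5 36.1 0.589; 78.6 90.5 36.1 0.589; 78.6 90.5 36.1 0.589
   end [ 0.5958 -0.1062  0.25   -0.9599]
```

Request:
move_arm(
  moves="-4 -1 -37 0.087; -8 -2 -75 0.175; -12 -3 -112 0.262; -16 -4 -149 0.349; -43 -21 -149 0.456; -70 -38 -149 0.564; -97 -56 -149 0.671; -124 -73 -149 0.779; -151 -90 -149 0.886; -178 -107 -149 0.993",
  grip=0,
  grip_force=40,
)

```text
clock: 1.98
position: [0.2945, 0.4611, 0.3805]
tool_rot: [3.141, -0.0, 1.908]
force: [0.1, -0.2, -0.1]
grip_width: -0.0002
```

Request:
move_arm(
  moves="-29 13 0 0.107; -58 27 0 0.215; -88 40 0 0.322; -117 53 0 0.430; -146 66 0 0.537; -175 80 0 0.644; -205 93 0 0.752; -229 93 7 0.870; -252 93 14 0.988; -276 93 22 1.105",
)

```text
clock: 2.82
position: [0.4745, 0.2326, 0.3582]
tool_rot: [3.142, -0.001, 0.803]
force: [1.1, 1.1, -0.9]
grip_width: 0.0002
```

Request:
move_arm(
  moves="-11 21 7 0.118; -21 43 14 0.236; -32 64 22 0.354; -43 86 29 0.471; -54 107 36 0.589; -64 129 43 0.707; -75 150 51 0.825; -86 172 58 0.943; -96 193 65 1.061; -107 214 72 1.179",
)

```text
clock: 3.65
position: [0.5553, 0.0076, 0.2861]
tool_rot: [-3.141, -0.0, -0.376]
force: [0.3, 1.1, 0.2]
grip_width: 0.0
```

Request:
move_arm(
  moves="16 18 7 0.118; 31 36 14 0.236; 47 54 22 0.354; 63 72 29 0.471; 79 90 36 0.589; 79 90 36 0.589; 79 90 36 0.589; 79 90 36 0.589; 79 90 36 0.589; 79 90 36 0.589",
)

```text
clock: 4.48
position: [0.5962, -0.103, 0.2506]
tool_rot: [-3.141, 0.0, -0.957]
force: [0.8, 0.1, -0.3]
grip_width: -0.0001
```

Run:
```python
from h import *
s=bot.observe(); print({k:np.round(v,4) for k,v in s.items()})
p=bot.grab_frame("side"); a=p["frame"][110:310,250:450]; 
w=bot.grab_frame("wrist")
im=np.hstack([cv2.resize(a,(400,400)),w["frame"][:,120:520]])
cv2.imwrite("pics/m1.png",im[:,:,::-1])
```

```text
{'clock': np.float64(4.4833), 'qpos': array([-0.5083,  0.648 ,  0.9325,  1.6653, -0.5689,  1.1225, -1.9448]), 'qd': array([ 0.002 ,  0.0023,  0.0031,  0.0002, -0.0018,  0.0008, -0.0024]), 'joint_efforts': array([ 4.40700e-01, -8.13879e+01,  2.29877e+01, -3.29369e+01,
        3.12000e-02, -5.30000e-03,  1.53000e-02]), 'position': array([ 0.5962, -0.103 ,  0.2506]), 'tool_rot': array([-3.1408e+00,  2.0000e-04, -9.5720e-01]), 'force': array([ 0.8079,  0.1438, -0.3367]), 'moment': array([ 0.0025, -0.0061, -0.0105]), 'grip_width': np.float64(-0.0001)}
```

View pics/m1.png

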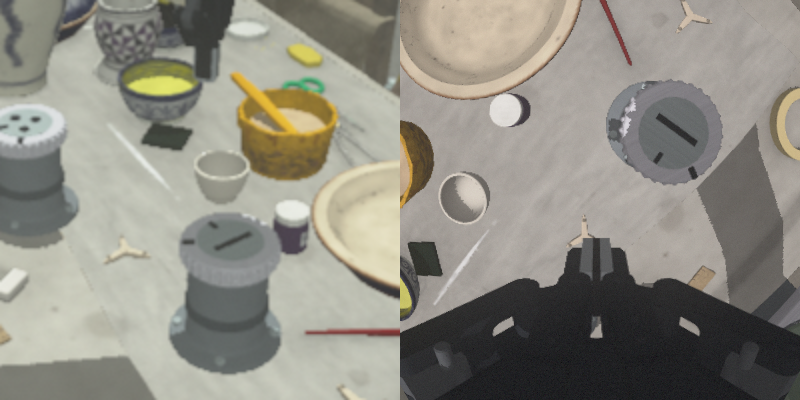

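```bash
cat >> h.py <<'E'
C=np.array([.5695,-.187]); D=np.pi/180
A=45*D
def pt(phi_deg,R,z,a=A):
    "pose with corner facing axis at polar angle phi"
    f=phi_deg*D
    return (C[0]+R*np.cos(f),C[1]+R*np.sin(f),z,f-np.pi+a)
E
python3 - <<'E'
from h import *
cur=(.5962,-.103,.2506,-.9572)
q=pt(80,.085,.110); print(q)
plan(cur,[q,pt(80,.070,.110)],[5,2])
E
```

```text
(np.float64(0.5842600951016891), np.float64(-0.10329134099396231), 0.11, -0.9599310885968813)
-1.3 2.0 28.1 0.001; -2.7 4.0 56.2 0.001; -4.0 6.0 84.4 0.002; -5.3 7.9 112.5 0.002; -6.6 9.9 140.6 0.003; -1.3 15.2 140.6 0.003; 3.9 20.6 140.6 0.003; 3.9 20.6 140.6 0.003; 3.9 20.6 140.6 0.003; 3.9 20.6 140.6 0.003
   end [ 0.5817 -0.1181  0.11   -0.9599]
```

Request:
move_arm(
  moves="-1 2 28 0; -3 4 56 0; -4 6 84 0; -5 8 112 0; -7 10 141 0; -1 15 141 0; 4 21 141 0; 4 21 141 0; 4 21 141 0; 4 21 141 0",
)

```text
clock: 5.42
position: [0.582, -0.1194, 0.1108]
tool_rot: [-3.14, -0.001, -0.959]
force: [0.6, 0.0, 0.3]
grip_width: -0.0
```

Run:
```python
from h import *
s=bot.observe(); print({k:np.round(v,4) for k,v in s.items() if k in("position","tool_rot","force","qpos")})
x=s["position"][:2]-C; print(np.hypot(*x),np.degrees(np.arctan2(x[1],x[0])))
cur=tuple(s["position"])+(s["tool_rot"][2],)
plan(cur,[pt(80,.066,.110)],[4])
p=bot.grab_frame("side"); a=p["frame"][160:280,310:430]
b=bot.grab_frame("top")["frame"][140:240,350:450]
im=np.hstack([cv2.resize(a,(400,400)),cv2.resize(b,(400,400))]); cv2.imwrite("pics/m2.png",im[:,:,::-1])
```

```text
{'qpos': array([-0.3995,  0.7834,  0.7828,  1.8121, -0.7211,  0.8549, -1.7936]), 'position': array([ 0.582 , -0.1194,  0.1108]), 'tool_rot': array([-3.1398e+00, -1.2000e-03, -9.5930e-01]), 'force': array([0.6008, 0.0393, 0.3355])}
0.0687224149229137 79.53537192990497
0.4 0.6 0.2 0.000; 0.8 1.2 0.4 0.000; 1.1 1.7 0.6 0.000; 1.5 2.3 0.8 0.001; 1.5 2.3 0.8 0.001; 1.5 2.3 0.8 0.001; 1.5 2.3 0.8 0.001; 1.5 2.3 0.8 0.001; 1.5 2.3 0.8 0.001; 1.5 2.3 0.8 0.001
   end [ 0.581  -0.122   0.11   -0.9599]
```

View pics/m2.png

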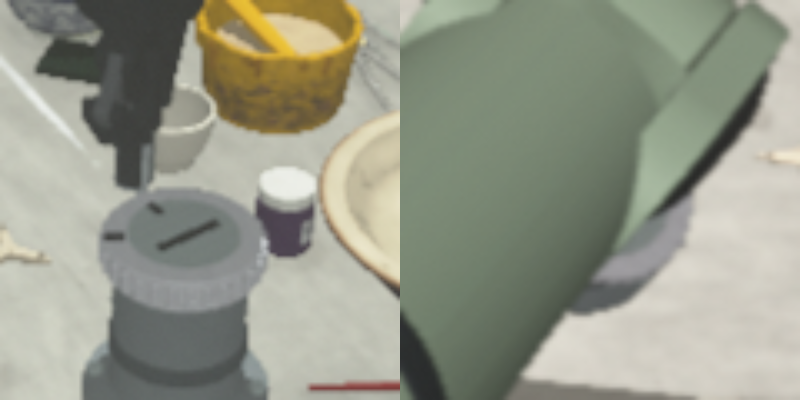

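Request:
move_arm(
  moves="1 1 0 0; 2 2 0 0; 2 3 0 0; 3 4 0 0; 3 5 0 0; 3 5 0 0; 3 5 0 0; 3 5 0 0; 3 5 0 0; 3 5 0 0",
)

```text
clock: 6.35
position: [0.5788, -0.1245, 0.1093]
tool_rot: [3.142, 0.0, -0.959]
force: [0.7, -0.8, -0.6]
grip_width: 0.0001
```

Request:
move_arm(
  moves="0.7 0.7 0 0; 1.4 1.4 0 0; 2.1 2.1 0 0; 2.1 2.1 0 0; 2.1 2.1 0 0; 2.1 2.1 0 0; 2.1 2.1 0 0; 2.1 2.1 0 0; 2.1 2.1 0 0; 2.1 2.1 0 0",
)

```text
clock: 7.18
position: [0.5785, -0.1266, 0.1092]
tool_rot: [-3.141, 0.001, -0.959]
force: [0.7, 6.3, 0.6]
grip_width: -0.0002
```

```bash
cat >> h.py <<'E'
def drive(cur,phi0,phi1,R,z,n=10,a=A):
    print(rows(cur,[pt(phi0+(phi1-phi0)*(i+1)/n,R,z,a) for i in range(n)]+[pt(phi1,R,z,a)]*(10-n)))
    print(np.round(pt(phi1,R,z,a),4))
E
python3 - <<'E'
from h import *
drive((.5786,-.1275,.1095,-.959),80,130,.060,.110)
E
```

```text
-2.4 3.0 -0.5 -0.086; -5.6 7.2 -0.5 -0.174; -8.5 11.6 -0.5 -0.261; -10.9 16.2 -0.5 -0.348; -12.9 21.0 -0.5 -0.435; -14.5 26.0 -0.5 -0.523; -15.6 31.1 -0.5 -0.610; -16.3 36.3 -0.5 -0.697; -16.5 41.6 -0.5 -0.784; -16.3 46.8 -0.5 -0.872
[ 0.5309 -0.141   0.11   -0.0873]
```

Request:
move_arm(
  moves="-2.4 3 -0.5 -0.086; -5.6 7.2 -0.5 -0.174; -8.5 11.6 -0.5 -0.261; -10.9 16.2 -0.5 -0.348; -12.9 21 -0.5 -0.435; -14.5 26 -0.5 -0.523; -15.6 31.1 -0.5 -0.61; -16.3 36.3 -0.5 -0.697; -16.5 41.6 -0.5 -0.784; -16.3 46.8 -0.5 -0.872",
)

```text
clock: 8.02
position: [0.53, -0.1405, 0.1097]
tool_rot: [-3.141, 0.001, -0.083]
force: [-1.4, 3.9, -0.1]
grip_width: -0.0004
```

```bash
cat >> h.py <<'E'
def stat():
    s=bot.observe(); x=s["position"]-np.r_[C,0]; f=np.arctan2(x[1],x[0]); F=s["force"]
    u=np.array([np.cos(f),np.sin(f)]);t=np.array([-u[1],u[0]])
    print("clk %.2f R %.4f phi %.1f z %.4f yaw %.3f Frad %.1f Ftan %.1f Fz %.1f"%(s["clock"],np.hypot(*x[:2]),f/D,x[2],s["tool_rot"][2],F[:2]@u,F[:2]@t,F[2]),"q",np.round(s["qpos"],2))
def idx():
    "ring index angle estimates from pinpoint, side and top"
    for n in("side","top"):
        p=bot.grab_frame(n)
        for q in bot.pinpoint(p,"slot_barrel_index")[:2]:
            w=world(p,q["at"],.125)[:2]-C; print(n,round(q["conf"],2),"idx polar %.1f r %.3f"%(np.degrees(np.arctan2(w[1],w[0])),np.hypot(*w)))
    return
E
python3 - <<'E'
from h import *
stat(); idx()
p=bot.grab_frame("side"); save(p,"s3.png",(300,180,440,270),4)
E
```

```text
clk 8.02 R 0.0610 phi 130.4 z 0.1097 yaw -0.083 Frad 3.9 Ftan -1.4 Fz -0.1 q [-0.23  0.64  0.55  1.93 -0.5   0.71 -1.04]
```

View pics/s3.png

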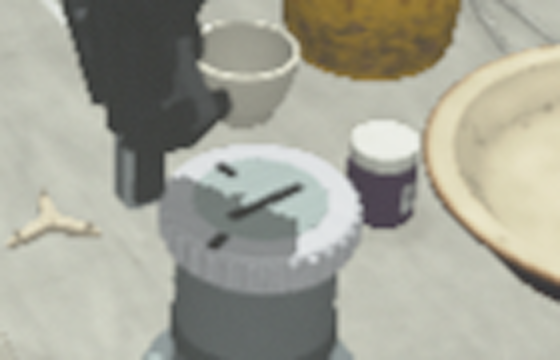

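Run:
```python
from h import *
p=bot.grab_frame("side")
for n,px in(("idx",(354.25,240.5)),("ptr",(356.8,222.5)),("slot",(366.5,230))):
    w=world(p,px,.1225)[:2]-C; print(n,np.degrees(np.arctan2(w[1],w[0])),np.hypot(*w))
drive((.5309,-.141,.110,-.0873),130,200,.0598,.1105)
```

```text
idx -156.16885393452435 0.04280466785650438
ptr 94.19700473103003 0.025768073586304306
slot -99.43801859740861 0.0039661683449151155
-4.7 5.6 -0.5 -0.122; -8.8 11.7 -0.5 -0.244; -12.2 18.1 -0.5 -0.367; -14.7 25.0 -0.5 -0.489; -16.4 32.1 -0.5 -0.611; -17.3 39.3 -0.5 -0.733; -17.2 46.6 -0.5 -0.855; -16.2 53.9 -0.5 -0.977; -14.4 60.9 -0.5 -1.100; -11.7 67.7 -0.5 -1.222
[ 0.5133 -0.2075  0.1105  1.1345]
```

Request:
move_arm(
  moves="-4.7 5.6 -0.5 -0.122; -8.8 11.7 -0.5 -0.244; -12.2 18.1 -0.5 -0.367; -14.7 25 -0.5 -0.489; -16.4 32.1 -0.5 -0.611; -17.3 39.3 -0.5 -0.733; -17.2 46.6 -0.5 -0.855; -16.2 53.9 -0.5 -0.977; -14.4 60.9 -0.5 -1.1; -11.7 67.7 -0.5 -1.222",
)

```text
clock: 9.15
position: [0.5129, -0.208, 0.1102]
tool_rot: [-3.141, 0.0, 1.137]
force: [-0.5, 1.2, 0.1]
grip_width: 0.0003
```

Run:
```python
from h import *
stat(); idx()
drive(pt(200,.0598,.1105),200,270,.0598,.111)
```

```text
clk 9.15 R 0.0603 phi -159.7 z 0.1102 yaw 1.137 Frad 0.1 Ftan -1.3 Fz 0.1 q [ 0.13  0.58  0.21  1.9  -0.18  0.68  0.01]
side 0.62 idx polar -96.5 r 0.037
top 0.96 idx polar -87.4 r 0.038
top 0.53 idx polar 127.8 r 0.238
-4.8 5.5 -0.5 -0.122; -9.0 11.5 -0.5 -0.244; -12.3 18.0 -0.5 -0.367; -14.9 24.8 -0.5 -0.489; -16.6 31.9 -0.5 -0.611; -17.4 39.2 -0.5 -0.733; -17.4 46.5 -0.5 -0.855; -16.4 53.7 -0.5 -0.977; -14.6 60.8 -0.5 -1.100; -11.9 67.6 -0.5 -1.222
[ 0.5695 -0.2468  0.111   2.3562]
```

Run:
```python
from h import *
drive(pt(200,.0598,.1105),200,270,.0588,.111)
```

```text
-4.1 6.1 -0.5 -0.122; -8.1 12.0 -0.5 -0.244; -11.4 18.4 -0.5 -0.367; -13.9 25.1 -0.5 -0.489; -15.6 32.1 -0.5 -0.611; -16.4 39.2 -0.5 -0.733; -16.4 46.4 -0.5 -0.855; -15.4 53.5 -0.5 -0.977; -13.6 60.5 -0.5 -1.100; -11.0 67.1 -0.5 -1.222
[ 0.5695 -0.2458  0.111   2.3562]
```

Request:
move_arm(
  moves="-4.1 6.1 -0.5 -0.122; -8.1 12 -0.5 -0.244; -11.4 18.4 -0.5 -0.367; -13.9 25.1 -0.5 -0.489; -15.6 32.1 -0.5 -0.611; -16.4 39.2 -0.5 -0.733; -16.4 46.4 -0.5 -0.855; -15.4 53.5 -0.5 -0.977; -13.6 60.5 -0.5 -1.1; -11 67.1 -0.5 -1.222",
)

```text
clock: 10.18
position: [0.5693, -0.2464, 0.1107]
tool_rot: [-3.14, 0.0, 2.357]
force: [-0.9, -4.4, 1.9]
grip_width: -0.0001
```

Run:
```python
from h import *
stat(); idx()
drive(pt(270,.0588,.111),270,340,.0588,.1115)
```

```text
clk 10.18 R 0.0594 phi -90.2 z 0.1107 yaw 2.357 Frad 4.4 Ftan -0.9 Fz 1.9 q [ 0.39  0.66 -0.12  1.71  0.1   0.78  1.01]
side 0.83 idx polar -7.8 r 0.043
top 0.63 idx polar -20.7 r 0.041
-4.8 5.4 -0.5 -0.122; -8.8 11.3 -0.5 -0.244; -12.1 17.7 -0.5 -0.367; -14.7 24.4 -0.5 -0.489; -16.3 31.4 -0.5 -0.611; -17.1 38.5 -0.5 -0.733; -17.1 45.7 -0.5 -0.855; -16.1 52.8 -0.5 -0.977; -14.3 59.7 -0.5 -1.100; -11.7 66.4 -0.5 -1.222
[ 0.6248 -0.2071  0.1115  3.5779]
```

Request:
move_arm(
  moves="-4.8 5.4 -0.5 -0.122; -8.8 11.3 -0.5 -0.244; -12.1 17.7 -0.5 -0.367; -14.7 24.4 -0.5 -0.489; -16.3 31.4 -0.5 -0.611; -17.1 38.5 -0.5 -0.733; -17.1 45.7 -0.5 -0.855; -16.1 52.8 -0.5 -0.977; -14.3 59.7 -0.5 -1.1; -11.7 66.4 -0.5 -1.222",
)

```text
clock: 11.22
position: [0.626, -0.2069, 0.1115]
tool_rot: [-3.14, 0.002, -2.704]
force: [9.1, -4.2, 0.6]
grip_width: 0.0002
```

Run:
```python
from h import *
stat(); idx()
p0=pt(340,.0588,.1115)
# back off to R .08, and then unwind yaw 260deg while moving clockwise outside at R .085 back to phi 80
way=[pt(340,.080,.1115)]+[pt(80+260*(1-(i+1)/40),.085,.1115) for i in range(40)]
plan(p0,way[:1],[2])
plan(p0,way,[2]+[1]*38+[2,1])
```

```text
clk 11.22 R 0.0599 phi -19.4 z 0.1115 yaw -2.704 Frad 10.0 Ftan -1.0 Fz 0.6 q [ 0.5   0.74 -0.43  1.58  0.37  0.9   1.95]
side 0.66 idx polar 47.6 r 0.042
top 0.58 idx polar 62.7 r 0.040
top 0.19 idx polar 138.8 r 0.004
-7.5 -7.5 -0.0 -0.000; -15.0 -15.0 -0.0 -0.000; -15.0 -15.0 -0.0 -0.000; -15.0 -15.0 -0.0 -0.000; -15.0 -15.0 -0.0 -0.000; -15.0 -15.0 -0.0 -0.000; -15.0 -15.0 -0.0 -0.000; -15.0 -15.0 -0.0 -0.000; -15.0 -15.0 -0.0 -0.000; -15.0 -15.0 -0.0 -0.000
   end [ 0.6447 -0.2144  0.1115  3.5779]
-7.5 -7.5 -0.0 -0.000; -15.0 -15.0 -0.0 -0.000; -11.3 -24.9 -0.0 0.113; -3.5 -30.5 -0.0 0.227; 5.0 -35.1 -0.0 0.340; 13.9 -38.8 -0.0 0.454; 23.2 -41.4 -0.0 0.567; 32.7 -43.0 -0.0 0.681; 42.3 -43.4 -0.0 0.794; 51.9 -42.8 -0.0 0.908
   end [ 0.5958 -0.2678  0.1115  2.6704]
7.2 -6.4 -0.0 0.113; 15.1 -12.0 -0.0 0.227; 23.5 -16.6 -0.0 0.340; 32.4 -20.3 -0.0 0.454; 41.7 -22.9 -0.0 0.567; 51.2 -24.4 -0.0 0.681; 60.8 -24.9 -0.0 0.794; 70.5 -24.3 -0.0 0.908; 79.9 -22.5 -0.0 1.021; 89.2 -19.8 -0.0 1.134
   end [ 0.5073 -0.245   0.1115  1.5359]
7.2 -6.4 -0.0 0.113; 15.1 -12.0 -0.0 0.227; 23.5 -16.6 -0.0 0.340; 32.4 -20.3 -0.0 0.454; 41.7 -22.9 -0.0 0.567; 51.2 -24.4 -0.0 0.681; 60.8 -24.9 -0.0 0.794; 70.5 -24.3 -0.0 0.908; 79.9 -22.5 -0.0 1.021; 89.2 -19.8 -0.0 1.134
   end [ 0.4907 -0.1552  0.1115  0.4014]
7.2 -6.4 -0.0 0.113; 15.1 -12.0 -0.0 0.227; 23.5 -16.6 -0.0 0.340; 32.4 -20.3 -0.0 0.454; 41.7 -22.9 -0.0 0.567; 51.2 -24.4 -0.0 0.681; 60.8 -24.9 -0.0 0.794; 70.5 -24.3 -0.0 0.908; 79.9 -22.5 -0.0 1.021; 89.2 -19.8 -0.0 1.134
   end [ 0.5651 -0.1021  0.1115 -0.733 ]
3.6 -3.2 -0.0 0.057; 7.2 -6.4 -0.0 0.113; 15.1 -12.0 -0.0 0.227; 15.1 -12.0 -0.0 0.227; 15.1 -12.0 -0.0 0.227; 15.1 -12.0 -0.0 0.227; 15.1 -12.0 -0.0 0.227; 15.1 -12.0 -0.0 0.227; 15.1 -12.0 -0.0 0.227; 15.1 -12.0 -0.0 0.227
   end [ 0.5843 -0.1033  0.1115 -0.9599]
```

Request:
move_arm(
  moves="-7.5 -7.5 0 0; -15 -15 0 0; -11.3 -24.9 0 0.113; -3.5 -30.5 0 0.227; 5 -35.1 0 0.34; 13.9 -38.8 0 0.454; 23.2 -41.4 0 0.567; 32.7 -43 0 0.681; 42.3 -43.4 0 0.794; 51.9 -42.8 0 0.908",
)

```text
clock: 12.25
position: [0.5952, -0.2674, 0.111]
tool_rot: [-3.141, -0.001, 2.66]
force: [0.8, -0.8, -0.4]
grip_width: 0.0003
```

Request:
move_arm(
  moves="7.2 -6.4 0 0.113; 15.1 -12 0 0.227; 23.5 -16.6 0 0.34; 32.4 -20.3 0 0.454; 41.7 -22.9 0 0.567; 51.2 -24.4 0 0.681; 60.8 -24.9 0 0.794; 70.5 -24.3 0 0.908; 79.9 -22.5 0 1.021; 89.2 -19.8 0 1.134",
)

```text
clock: 13.08
position: [0.5067, -0.2443, 0.1112]
tool_rot: [-3.141, 0.0, 1.526]
force: [-0.1, -0.4, 0.1]
grip_width: -0.0002
```

Request:
move_arm(
  moves="7.2 -6.4 0 0.113; 15.1 -12 0 0.227; 23.5 -16.6 0 0.34; 32.4 -20.3 0 0.454; 41.7 -22.9 0 0.567; 51.2 -24.4 0 0.681; 60.8 -24.9 0 0.794; 70.5 -24.3 0 0.908; 79.9 -22.5 0 1.021; 89.2 -19.8 0 1.134",
)

```text
clock: 13.92
position: [0.4904, -0.1541, 0.1114]
tool_rot: [3.141, -0.0, 0.392]
force: [-0.6, -0.8, 0.0]
grip_width: -0.0
```

Request:
move_arm(
  moves="7.2 -6.4 0 0.113; 15.1 -12 0 0.227; 23.5 -16.6 0 0.34; 32.4 -20.3 0 0.454; 41.7 -22.9 0 0.567; 51.2 -24.4 0 0.681; 60.8 -24.9 0 0.794; 70.5 -24.3 0 0.908; 79.9 -22.5 0 1.021; 89.2 -19.8 0 1.134",
)

```text
clock: 14.75
position: [0.5654, -0.1007, 0.1115]
tool_rot: [-3.141, -0.001, -0.741]
force: [-0.6, 0.2, -0.1]
grip_width: 0.0
```

```bash
sed -i 's/^C=.*; D=/C=np.array([.5692,-.1862]); D=/' h.py
python3 - <<'E'
from h import *
stat(); idx()
s=bot.observe(); cur=tuple(s["position"])+(s["tool_rot"][2],)
plan(cur,[pt(85,.066,.1125),pt(85,.0596,.1125)],[4,4])
E
```

```text
clk 14.75 R 0.0856 phi 92.6 z 0.1115 yaw -0.741 Frad 0.2 Ftan 0.6 Fz -0.1 q [-0.41  0.73  0.72  1.86 -0.66  0.8  -1.64]
side 0.96 idx polar 50.8 r 0.052
5.1 1.7 -0.3 0.036; 10.3 3.5 -0.7 0.072; 15.4 5.2 -1.0 0.108; 20.6 6.9 -1.3 0.144; 21.5 8.2 -1.3 0.144; 22.5 9.5 -1.3 0.144; 23.4 10.8 -1.3 0.144; 24.4 12.1 -1.3 0.144; 24.4 12.1 -1.3 0.144; 24.4 12.1 -1.3 0.144
   end [ 0.5744 -0.1268  0.1125 -0.8727]
```

Request:
move_arm(
  moves="5.1 1.7 -0.3 0.036; 10.3 3.5 -0.7 0.072; 15.4 5.2 -1 0.108; 20.6 6.9 -1.3 0.144; 21.5 8.2 -1.3 0.144; 22.5 9.5 -1.3 0.144; 23.4 10.8 -1.3 0.144; 24.4 12.1 -1.3 0.144; 24.4 12.1 -1.3 0.144; 24.4 12.1 -1.3 0.144",
)

```text
clock: 15.78
position: [0.5748, -0.1257, 0.1125]
tool_rot: [-3.14, 0.002, -0.874]
force: [1.3, 7.5, 1.2]
grip_width: 0.0003
```

Run:
```python
from h import *
stat(); idx()
drive(pt(85,.0596,.1125),85,155,.0596,.113)
```

```text
clk 15.78 R 0.0607 phi 84.7 z 0.1125 yaw -0.874 Frad 7.6 Ftan -0.6 Fz 1.2 q [-0.37  0.76  0.75  1.82 -0.69  0.84 -1.72]
side 0.58 idx polar 56.1 r 0.045
-4.8 5.5 -0.5 -0.122; -8.9 11.4 -0.5 -0.244; -12.3 17.9 -0.5 -0.367; -14.9 24.7 -0.5 -0.489; -16.6 31.8 -0.5 -0.611; -17.4 39.0 -0.5 -0.733; -17.3 46.3 -0.5 -0.855; -16.4 53.5 -0.5 -0.977; -14.5 60.6 -0.5 -1.100; -11.9 67.3 -0.5 -1.222
[ 0.5152 -0.161   0.113   0.3491]
```

Request:
move_arm(
  moves="-4.8 5.5 -0.5 -0.122; -8.9 11.4 -0.5 -0.244; -12.3 17.9 -0.5 -0.367; -14.9 24.7 -0.5 -0.489; -16.6 31.8 -0.5 -0.611; -17.4 39 -0.5 -0.733; -17.3 46.3 -0.5 -0.855; -16.4 53.5 -0.5 -0.977; -14.5 60.6 -0.5 -1.1; -11.9 67.3 -0.5 -1.222",
)

```text
clock: 16.82
position: [0.5148, -0.1611, 0.1132]
tool_rot: [-3.141, 0.0, 0.354]
force: [-0.8, 1.6, -0.0]
grip_width: -0.0001
```

Request:
move_arm(
  moves="-4.8 5.5 -0.5 -0.122; -8.9 11.4 -0.5 -0.244; -12.3 17.9 -0.5 -0.367; -14.9 24.7 -0.5 -0.489; -16.6 31.8 -0.5 -0.611; -17.4 39 -0.5 -0.733; -17.3 46.3 -0.5 -0.855; -16.4 53.5 -0.5 -0.977; -14.5 60.6 -0.5 -1.1; -11.9 67.3 -0.5 -1.222",
)

```text
clock: 17.65
position: [0.5267, -0.2291, 0.1137]
tool_rot: [-3.141, 0.0, 1.575]
force: [-1.1, -0.1, 0.1]
grip_width: 0.0001
```

Run:
```python
from h import *
stat(); idx()
```

```text
clk 17.65 R 0.0604 phi -134.7 z 0.1137 yaw 1.575 Frad 0.8 Ftan -0.7 Fz 0.1 q [ 0.25  0.6   0.08  1.84 -0.07  0.71  0.38]
side 0.7 idx polar -175.8 r 0.032
top 0.59 idx polar -174.9 r 0.040
```

Run:
```python
from h import *
drive(pt(225,.0596,.1135),225,295,.0589,.114)
drive(pt(295,.0589,.114),295,350,.0592,.1145)
```

```text
-4.3 5.9 -0.5 -0.122; -8.3 11.8 -0.5 -0.244; -11.7 18.2 -0.5 -0.367; -14.2 24.9 -0.5 -0.489; -15.9 31.9 -0.5 -0.611; -16.7 39.1 -0.5 -0.733; -16.6 46.3 -0.5 -0.855; -15.7 53.4 -0.5 -0.977; -13.9 60.3 -0.5 -1.100; -11.2 67.0 -0.5 -1.222
[ 0.5941 -0.2396  0.114   2.7925]
-4.0 4.0 -0.5 -0.096; -7.4 8.5 -0.5 -0.192; -10.4 13.4 -0.5 -0.288; -12.8 18.5 -0.5 -0.384; -14.8 23.8 -0.5 -0.480; -16.3 29.3 -0.5 -0.576; -17.2 34.9 -0.5 -0.672; -17.5 40.6 -0.5 -0.768; -17.4 46.3 -0.5 -0.864; -16.7 51.9 -0.5 -0.960
[ 0.6275 -0.1965  0.1145  3.7525]
```

Request:
move_arm(
  moves="-4.3 5.9 -0.5 -0.122; -8.3 11.8 -0.5 -0.244; -11.7 18.2 -0.5 -0.367; -14.2 24.9 -0.5 -0.489; -15.9 31.9 -0.5 -0.611; -16.7 39.1 -0.5 -0.733; -16.6 46.3 -0.5 -0.855; -15.7 53.4 -0.5 -0.977; -13.9 60.3 -0.5 -1.1; -11.2 67 -0.5 -1.222",
)

```text
clock: 18.68
position: [0.5942, -0.2407, 0.1142]
tool_rot: [-3.14, 0.001, 2.792]
force: [1.2, -6.6, 0.0]
grip_width: 0.0001
```

Request:
move_arm(
  moves="-4 4 -0.5 -0.096; -7.4 8.5 -0.5 -0.192; -10.4 13.4 -0.5 -0.288; -12.8 18.5 -0.5 -0.384; -14.8 23.8 -0.5 -0.48; -16.3 29.3 -0.5 -0.576; -17.2 34.9 -0.5 -0.672; -17.5 40.6 -0.5 -0.768; -17.4 46.3 -0.5 -0.864; -16.7 51.9 -0.5 -0.96",
)

```text
clock: 19.52
position: [0.6286, -0.1964, 0.1149]
tool_rot: [-3.14, 0.001, -2.531]
force: [6.2, -2.4, -0.9]
grip_width: 0.0
```

Run:
```python
from h import *
stat(); idx()
p0=pt(350,.0592,.1145)
way=[pt(350,.080,.1145)]+[pt(350-6.5*(i+1),.085,.1145) for i in range(38)]
plan(p0,way,[2]+[1]*38)
```

```text
clk 19.52 R 0.0603 phi -9.8 z 0.1149 yaw -2.531 Frad 6.6 Ftan -1.3 Fz -0.9 q [ 0.51  0.74 -0.48  1.58  0.4   0.91  2.08]
side 0.92 idx polar -23.7 r 0.039
-7.4 -7.4 -0.0 -0.000; -14.7 -14.7 -0.0 -0.000; -11.1 -24.7 -0.0 0.113; -3.2 -30.2 -0.0 0.227; 5.3 -34.9 -0.0 0.340; 14.2 -38.5 -0.0 0.454; 23.5 -41.1 -0.0 0.567; 33.0 -42.7 -0.0 0.681; 42.6 -43.1 -0.0 0.794; 52.2 -42.5 -0.0 0.908
   end [ 0.6091 -0.2613  0.1145  2.8449]
7.2 -6.4 -0.0 0.113; 15.1 -12.0 -0.0 0.227; 23.5 -16.6 -0.0 0.340; 32.4 -20.3 -0.0 0.454; 41.7 -22.9 -0.0 0.567; 51.2 -24.4 -0.0 0.681; 60.8 -24.9 -0.0 0.794; 70.5 -24.3 -0.0 0.908; 79.9 -22.5 -0.0 1.021; 89.2 -19.8 -0.0 1.134
   end [ 0.518  -0.2541  0.1145  1.7104]
7.2 -6.4 -0.0 0.113; 15.1 -12.0 -0.0 0.227; 23.5 -16.6 -0.0 0.340; 32.4 -20.3 -0.0 0.454; 41.7 -22.9 -0.0 0.567; 51.2 -24.4 -0.0 0.681; 60.8 -24.9 -0.0 0.794; 70.5 -24.3 -0.0 0.908; 79.9 -22.5 -0.0 1.021; 89.2 -19.8 -0.0 1.134
   end [ 0.4861 -0.1685  0.1145  0.576 ]
7.2 -6.4 -0.0 0.113; 15.1 -12.0 -0.0 0.227; 23.5 -16.6 -0.0 0.340; 32.4 -20.3 -0.0 0.454; 41.7 -22.9 -0.0 0.567; 51.2 -24.4 -0.0 0.681; 60.8 -24.9 -0.0 0.794; 70.5 -24.3 -0.0 0.908; 79.9 -22.5 -0.0 1.021; 89.2 -19.8 -0.0 1.134
   end [ 0.5501 -0.1034  0.1145 -0.5585]
```

Request:
move_arm(
  moves="-7.4 -7.4 0 0; -14.7 -14.7 0 0; -11.1 -24.7 0 0.113; -3.2 -30.2 0 0.227; 5.3 -34.9 0 0.34; 14.2 -38.5 0 0.454; 23.5 -41.1 0 0.567; 33 -42.7 0 0.681; 42.6 -43.1 0 0.794; 52.2 -42.5 0 0.908",
)

```text
clock: 20.55
position: [0.6085, -0.2614, 0.1144]
tool_rot: [-3.141, -0.0, 2.834]
force: [0.5, -0.1, -0.1]
grip_width: -0.0002
```

Request:
move_arm(
  moves="7.2 -6.4 0 0.113; 15.1 -12 0 0.227; 23.5 -16.6 0 0.34; 32.4 -20.3 0 0.454; 41.7 -22.9 0 0.567; 51.2 -24.4 0 0.681; 60.8 -24.9 0 0.794; 70.5 -24.3 0 0.908; 79.9 -22.5 0 1.021; 89.2 -19.8 0 1.134",
)

```text
clock: 21.38
position: [0.5173, -0.2538, 0.1147]
tool_rot: [-3.142, 0.0, 1.699]
force: [0.2, 0.0, -0.3]
grip_width: -0.0001
```

Request:
move_arm(
  moves="7.2 -6.4 0 0.113; 15.1 -12 0 0.227; 23.5 -16.6 0 0.34; 32.4 -20.3 0 0.454; 41.7 -22.9 0 0.567; 51.2 -24.4 0 0.681; 60.8 -24.9 0 0.794; 70.5 -24.3 0 0.908; 79.9 -22.5 0 1.021; 89.2 -19.8 0 1.134",
)

```text
clock: 22.22
position: [0.4858, -0.1678, 0.1148]
tool_rot: [3.141, -0.0, 0.565]
force: [0.0, 0.8, 0.7]
grip_width: -0.0
```

Run:
```python
from h import *
stat(); idx()
p=bot.grab_frame("side"); save(p,"s4.png",(320,190,420,265),6)
s=bot.observe(); cur=tuple(s["position"])+(s["tool_rot"][2],)
plan(cur,[pt(165,.066,.1155),pt(165,.0593,.1155)],[4,4])
```

```text
clk 22.22 R 0.0854 phi 167.5 z 0.1148 yaw 0.565 Frad 0.2 Ftan -0.8 Fz 0.7 q [-0.04  0.55  0.35  2.   -0.31  0.64 -0.5 ]
side 0.68 idx polar -80.8 r 0.012
side 0.57 idx polar -36.9 r 0.048
top 0.85 idx polar -46.9 r 0.038
top 0.39 idx polar 102.8 r 0.324
4.0 2.7 -0.2 0.013; 8.1 5.4 -0.4 0.027; 12.1 8.0 -0.6 0.040; 16.2 10.7 -0.8 0.054; 17.3 12.0 -0.8 0.054; 18.4 13.2 -0.8 0.054; 19.5 14.5 -0.8 0.054; 20.7 15.7 -0.8 0.054; 20.7 15.7 -0.8 0.054; 20.7 15.7 -0.8 0.054
   end [ 0.5119 -0.1709  0.1155  0.5236]
```

View pics/s4.png

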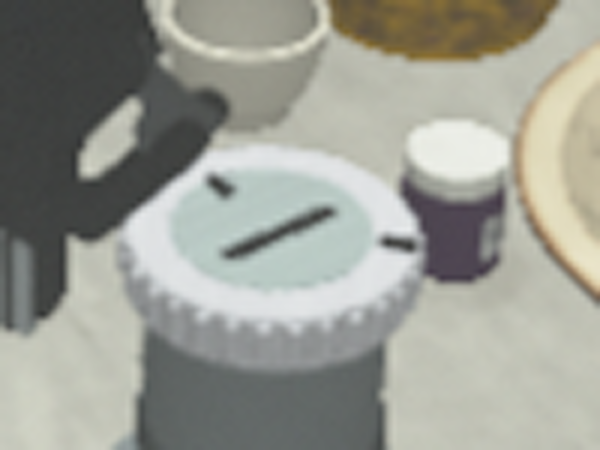

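Request:
move_arm(
  moves="4 2.7 -0.2 0.013; 8.1 5.4 -0.4 0.027; 12.1 8 -0.6 0.04; 16.2 10.7 -0.8 0.054; 17.3 12 -0.8 0.054; 18.4 13.2 -0.8 0.054; 19.5 14.5 -0.8 0.054; 20.7 15.7 -0.8 0.054; 20.7 15.7 -0.8 0.054; 20.7 15.7 -0.8 0.054",
)

```text
clock: 23.3
position: [0.511, -0.1706, 0.1151]
tool_rot: [-3.14, 0.002, 0.521]
force: [-6.0, 0.2, 0.2]
grip_width: -0.0002
```

Run:
```python
from h import *
stat()
p=bot.grab_frame("side")
for n,px in(("idx",(386.3,230.5)),("ptr",(356.7,221)),("slot",(366.3,228.8))):
    w=world(p,px,.127)[:2]-C; print(n,w,np.degrees(np.arctan2(w[1],w[0])),np.hypot(*w))
drive(pt(165,.0593,.1155),165,225,.0593,.116)
drive(pt(225,.0593,.116),225,275,.0593,.1165)
```

```text
clk 23.30 R 0.0603 phi 165.0 z 0.1151 yaw 0.521 Frad 5.8 Ftan 1.4 Fz 0.2 q [-0.05  0.58  0.37  1.94 -0.32  0.68 -0.54]
idx [ 0.02631168 -0.03091261] -49.59679451893215 0.04059425979756826
ptr [-0.00260639  0.02411524] 96.16861027497082 0.024255678349428187
slot [-0.00216728 -0.00612462] -109.48704189936348 0.006496777538954276
-4.2 4.6 -0.5 -0.105; -7.8 9.6 -0.5 -0.209; -10.9 15.0 -0.5 -0.314; -13.4 20.7 -0.5 -0.419; -15.3 26.6 -0.5 -0.524; -16.6 32.7 -0.5 -0.628; -17.3 38.8 -0.5 -0.733; -17.3 45.0 -0.5 -0.838; -16.6 51.2 -0.5 -0.942; -15.3 57.3 -0.5 -1.047
[ 0.5273 -0.2281  0.116   1.5708]
-3.5 3.8 -0.5 -0.087; -6.6 7.9 -0.5 -0.175; -9.4 12.3 -0.5 -0.262; -11.8 16.9 -0.5 -0.349; -13.8 21.6 -0.5 -0.436; -15.3 26.6 -0.5 -0.524; -16.5 31.6 -0.5 -0.611; -17.1 36.8 -0.5 -0.698; -17.4 41.9 -0.5 -0.785; -17.1 47.1 -0.5 -0.873
[ 0.5744 -0.2453  0.1165  2.4435]
```

Request:
move_arm(
  moves="-4.2 4.6 -0.5 -0.105; -7.8 9.6 -0.5 -0.209; -10.9 15 -0.5 -0.314; -13.4 20.7 -0.5 -0.419; -15.3 26.6 -0.5 -0.524; -16.6 32.7 -0.5 -0.628; -17.3 38.8 -0.5 -0.733; -17.3 45 -0.5 -0.838; -16.6 51.2 -0.5 -0.942; -15.3 57.3 -0.5 -1.047",
)

```text
clock: 24.18
position: [0.5265, -0.2287, 0.1157]
tool_rot: [-3.14, 0.0, 1.572]
force: [-3.5, -2.2, -0.8]
grip_width: -0.0
```

Request:
move_arm(
  moves="-4.2 4.6 -0.5 -0.105; -7.8 9.6 -0.5 -0.209; -10.9 15 -0.5 -0.314; -13.4 20.7 -0.5 -0.419; -15.3 26.6 -0.5 -0.524; -16.6 32.7 -0.5 -0.628; -17.3 38.8 -0.5 -0.733; -17.3 45 -0.5 -0.838; -16.6 51.2 -0.5 -0.942; -15.3 57.3 -0.5 -1.047",
)

```text
clock: 25.02
position: [0.5846, -0.2444, 0.1166]
tool_rot: [-3.141, 0.0, 2.619]
force: [-0.5, -2.3, 2.4]
grip_width: -0.0001
```

Run:
```python
from h import *
stat(); idx()
im=[]
for n,c in(("side",(326,190,406,270)),("top",(365,155,445,235))):
    p=bot.grab_frame(n); im.append(cv2.resize(p["frame"][c[1]:c[3],c[0]:c[2]],(400,400),interpolation=cv2.INTER_CUBIC))
cv2.imwrite("pics/m5.png",np.hstack(im)[:,:,::-1])
```

```text
clk 25.02 R 0.0602 phi -75.2 z 0.1166 yaw 2.619 Frad 2.1 Ftan -1.1 Fz 2.4 q [ 0.44  0.67 -0.2   1.66  0.17  0.82  1.21]
side 0.62 idx polar 58.0 r 0.048
side 0.39 idx polar 56.7 r 0.073
top 0.93 idx polar 80.4 r 0.043
top 0.37 idx polar 108.4 r 0.292
```

View pics/m5.png

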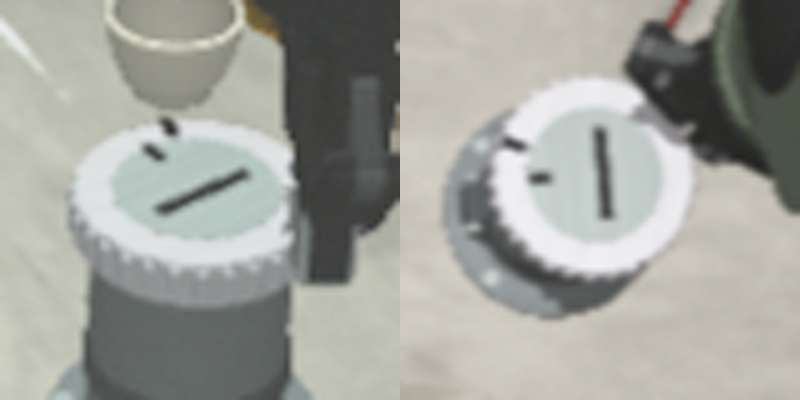

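```bash
cat >> h.py <<'E'
def ang(p,pts,z=.128,Cc=None):
    Cc=C if Cc is None else Cc
    for n,px in pts:
        w=world(p,px,z)[:2]-Cc; print(n,np.round(w,4),"%.1f"%np.degrees(np.arctan2(w[1],w[0])),"%.4f"%np.hypot(*w))
E
python3 - <<'E'
from h import *
t=bot.grab_frame("top"); s=bot.grab_frame("side")
ang(t,[("idx",(365+115/5,155+144/5)),("ptr",(365+140/5,155+178/5)),("slot",(365+203/5,155+172/5)),("ringc",(365+195/5,155+175/5))])
ang(s,[("idx",(326+169/5,190+127/5)),("ptr",(326+153/5,190+152/5)),("slot",(326+203/5,190+193/5)),("ringc",(326+185/5,190+187/5))])
for z0 in(20,15):drive(pt(285,.0593,.1165),285,285+z0,.0593,.1165,6)
E
```

```text
idx [0.0144 0.0358] 68.0 0.0386
ptr [-0.002   0.0248] 94.6 0.0248
slot [ 0.0002 -0.0049] -87.9 0.0049
ringc [-0.0012 -0.0011] -136.3 0.0016
idx [0.0128 0.0349] 69.9 0.0371
ptr [-0.0024  0.0247] 95.6 0.0249
slot [-0.0022 -0.007 ] -107.2 0.0073
ringc [-0.0056 -0.0002] -177.8 0.0056
-2.4 2.5 -0.0 -0.058; -4.6 5.2 -0.0 -0.116; -6.6 7.9 -0.0 -0.175; -8.5 10.8 -0.0 -0.233; -10.3 13.8 -0.0 -0.291; -11.8 16.9 -0.0 -0.349; -11.8 16.9 -0.0 -0.349; -11.8 16.9 -0.0 -0.349; -11.8 16.9 -0.0 -0.349; -11.8 16.9 -0.0 -0.349
[ 0.6032 -0.2348  0.1165  2.9671]
-1.8 1.9 -0.0 -0.044; -3.5 3.8 -0.0 -0.087; -5.1 5.8 -0.0 -0.131; -6.6 7.9 -0.0 -0.175; -8.1 10.1 -0.0 -0.218; -9.4 12.3 -0.0 -0.262; -9.4 12.3 -0.0 -0.262; -9.4 12.3 -0.0 -0.262; -9.4 12.3 -0.0 -0.262; -9.4 12.3 -0.0 -0.262
[ 0.5988 -0.2376  0.1165  2.8798]
```

Request:
move_arm(
  moves="-2.4 2.5 0 -0.058; -4.6 5.2 0 -0.116; -6.6 7.9 0 -0.175; -8.5 10.8 0 -0.233; -10.3 13.8 0 -0.291; -11.8 16.9 0 -0.349; -11.8 16.9 0 -0.349; -11.8 16.9 0 -0.349; -11.8 16.9 0 -0.349; -11.8 16.9 0 -0.349",
)

```text
clock: 26.25
position: [0.6036, -0.2351, 0.1167]
tool_rot: [-3.141, 0.001, 2.962]
force: [4.8, -4.8, 1.5]
grip_width: 0.0
```

```bash
cat >> h.py <<'E'
def dark(cam,z=.128,save_=None):
    "rectified 0.5mm/px top-down patch at height z about C; index/pointer centroids"
    p=bot.grab_frame(cam); n=240; s=.0005
    jj,ii=np.meshgrid(np.arange(n),np.arange(n))   # col -> -y , row -> -x
    X=np.stack([C[0]-(ii-n/2)*s,C[1]-(jj-n/2)*s,np.full(ii.shape,z)],-1)
    v=(X-np.array(p["eye"]))@att(p); K=p["K"]
    mx=(K[0,0]*v[...,0]/-v[...,2]+K[0,2]).astype(np.float32); my=(-K[1,1]*v[...,1]/-v[...,2]+K[1,2]).astype(np.float32)
    f=cv2.remap(p["frame"],mx,my,cv2.INTER_CUBIC); g=cv2.cvtColor(f,cv2.COLOR_RGB2GRAY).astype(float)
    P=X[...,:2]-C; r=np.hypot(P[...,0],P[...,1]); th=np.degrees(np.arctan2(P[...,1],P[...,0]))
    for nm,a,b in(("ptr",.018,.0305),("idx",.0355,.0455)):
        m=(r>a)&(r<b)&(th>55)&(th<130); base=np.median(g[m]); w=np.clip(base-g-40,0,None)*m
        if w.sum()>0:
            c=(P*w[...,None]).sum((0,1))/w.sum(); print(cam,nm,np.round(c*1e3,1),"%.1f"%np.degrees(np.arctan2(c[1],c[0])))
    return f
E
python3 - <<'E'
from h import *
stat()
im=[cv2.resize(dark(n),(400,400)) for n in("top","side")]
cv2.imwrite("pics/m6.png",np.hstack(im)[:,:,::-1])
E
```

```text
clk 26.25 R 0.0598 phi -54.9 z 0.1167 yaw 2.962 Frad 6.6 Ftan 1.1 Fz 1.5 q [ 0.47  0.7  -0.29  1.62  0.24  0.86  1.47]
top ptr [-0.9 25.7] 92.1
top idx [ 1.8 40.6] 87.5
side ptr [-2.1 25.5] 94.7
side idx [-0.4 40.1] 90.6
```

View pics/m6.png

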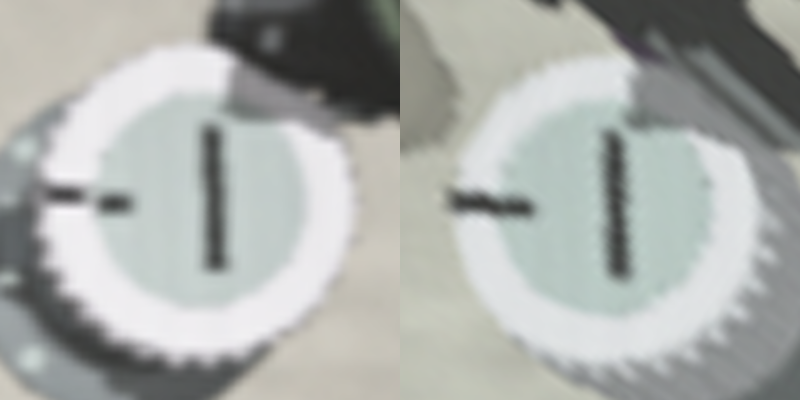

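Run:
```python
from h import *
drive(pt(305,.0593,.1165),305,310,.0593,.1165,5)
```

```text
-0.7 0.7 -0.0 -0.017; -1.4 1.5 -0.0 -0.035; -2.1 2.3 -0.0 -0.052; -2.8 3.0 -0.0 -0.070; -3.5 3.8 -0.0 -0.087; -3.5 3.8 -0.0 -0.087; -3.5 3.8 -0.0 -0.087; -3.5 3.8 -0.0 -0.087; -3.5 3.8 -0.0 -0.087; -3.5 3.8 -0.0 -0.087
[ 0.6073 -0.2316  0.1165  3.0543]
```

Request:
move_arm(
  moves="-0.7 0.7 0 -0.017; -1.4 1.5 0 -0.035; -2.1 2.3 0 -0.052; -2.8 3 0 -0.07; -3.5 3.8 0 -0.087; -3.5 3.8 0 -0.087; -3.5 3.8 0 -0.087; -3.5 3.8 0 -0.087; -3.5 3.8 0 -0.087; -3.5 3.8 0 -0.087",
)

```text
clock: 27.18
position: [0.6075, -0.2322, 0.1167]
tool_rot: [-3.141, 0.001, 3.048]
force: [3.5, -4.4, 1.8]
grip_width: -0.0001
```

Run:
```python
from h import *
stat()
for n in("top","side"): dark(n)
```

```text
clk 27.18 R 0.0599 phi -50.2 z 0.1167 yaw 3.048 Frad 5.7 Ftan -0.1 Fz 1.8 q [ 0.47  0.7  -0.31  1.61  0.26  0.87  1.54]
top ptr [-0.9 25.7] 92.0
top idx [-2.2 40.3] 93.2
side ptr [-2.1 25.4] 94.7
side idx [-3.6 40.1] 95.1
```

Request:
move_arm(
  moves="-1 -1 0 0; -3 -3 0 0; -6 -6 0 0; -10 -10 0 0; -15 -15 0 0; -20 -20 0 0; -20 -20 -20 0; -20 -20 -50 0; -20 -20 -80 0; -20 -20 -100 0",
)

```text
clock: 28.12
position: [0.6262, -0.254, 0.2191]
tool_rot: [-3.141, 0.002, 3.05]
force: [-0.7, 0.0, -0.4]
grip_width: 0.0003
```

Request:
move_arm(
  moves="-15 -15 -20 0; -30 -30 -40 0; -45 -45 -60 0; -60 -60 -80 0; -60 -60 -80 0; -60 -60 -80 0; -60 -60 -80 0; -60 -60 -80 0; -60 -60 -80 0; -60 -60 -80 0",
)

```text
clock: 28.95
position: [0.6795, -0.3182, 0.2961]
tool_rot: [3.141, -0.001, 3.051]
force: [0.5, -0.7, -0.1]
grip_width: -0.0003
```

Run:
```python
from h import *
stat()
a=[dark(n) for n in("top","side")]
t=bot.grab_frame("top"); b=t["frame"][110:270,230:430]
im=np.hstack([cv2.resize(a[0],(300,300)),cv2.resize(b,(375,300),interpolation=cv2.INTER_CUBIC)]); cv2.imwrite("pics/m7.png",im[:,:,::-1])
for l in("slot_barrel_ring_center","slot_barrel_index","hole_barrel_index"):
    for q in bot.pinpoint(t,l)[:1]: print(l,q["conf"],np.round(world(t,q["at"]),4),np.round(world(t,q["at"],.122),4))
```

```text
clk 28.95 R 0.1720 phi -50.1 z 0.2961 yaw 3.051 Frad 0.9 Ftan -0.0 Fz -0.1 q [ 0.52  0.71 -0.32  1.11  0.21  1.35  1.71]
top ptr [-0.9 25.7] 92.0
top idx [-2.2 40.3] 93.2
side ptr [-2.1 25.4] 94.7
side idx [-3.6 40.1] 95.1
slot_barrel_ring_center 0.95 [ 0.5641 -0.1895  0.1305] [ 0.5653 -0.1911  0.122 ]
slot_barrel_index 0.67 [ 0.5624 -0.1439  0.1279] [ 0.5632 -0.1447  0.122 ]
hole_barrel_index 0.67 [0.4778 0.0926 0.118 ] [0.4776 0.0922 0.122 ]
```

View pics/m7.png

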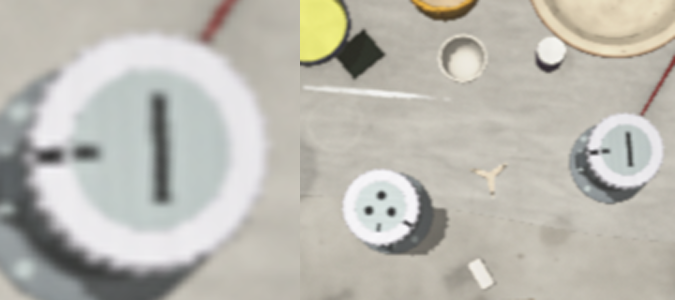

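Run:
```python
from h import *
p=bot.grab_frame("top"); z=[]
for r in(.02,.041):
    for a in range(0,360,10):
        c=np.array([C[0]+r*np.cos(a*D),C[1]+r*np.sin(a*D),.128]); z.append(world(p,proj(p,c))[2])
print(np.median(z)); bot.job_done()
```

```text
0.12756071692671123
the job is handed in; nothing more can be done
```

I loosened the single-slot barrel's ring to two full turns from tight and handed the job in at about 29 s. I did it by rolling the shut fingertips anticlockwise along its rim in three passes, without gripping the ring.

- **Alignment:** in the last check the index bar stood within about 1° of the pointer. The top camera read 93.2° against 92.0°, the side camera 95.1° against 94.7°, and both were unchanged after the arm retreated.
- **Number of turns:** the top of the ring rose from about 121.9 mm to 127.6 mm, which fits two turns at 3 mm each. The start reading of 121.9 mm was a little below the roughly 122.5 mm expected, within the camera's 2 mm calibration.
- **Other things:** the three-hole barrel's ring, the cup, pot, stilt and eraser look unmoved in the final top picture. I checked this by eye, not by measuring each one. The wrist-force readings I took stayed around 10 N or below.
- **Readings that disagreed:** the trained network's index angles were off by up to about 20° at times. I therefore set the final angle from the dark bars in rectified camera patches.

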